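# Hold the hidden clamp bolt of a pattern-paper roll holder

### The arm

A 6-joint arm with a two-finger parallel gripper is mounted at the origin on the work surface. World frame = base frame: x ahead of the robot, y to its left, z up, the work surface at z = 0. Lengths are in m, angles in degrees, forces in N, time in s.
With the tool pointing down it reaches from about 0.275 to 0.875 m from the base axis. Payload 12.5 kg.
Tool frame: the origin (TCP) lies midway between the tips of the shut fingers; the grasp point (between the pads) lies 19 mm behind it; z points along the fingers, y is the direction in which the jaws open and shut (so a half turn about z gives the same grasp; the last joint's range is limited). The gripper opens to 85 mm and grips with 20 to 120 N. Pads are 22 mm wide; open, the fingers measure 114 mm over their backs; the gripper's body (76 mm by 85 mm) begins 54 mm behind the grasp point. The pads swing forward as they close: fully open they stand 13 mm farther back than shut.
Start: joints at [-69.534, 20.094, 94.641, -0, 65.266, -4.847], TCP at [0.235, -0.497, 0.231] pointing down, gripper open.
Joint ranges: [-157.81, 157.81], [-45, 120.19], [0.68, 151.7], [-89.99, 269.99], [4.06, 180], [-164.3, 164.3]. Speed limits (degrees/s): [127.2, 127.2, 159.86, 180, 180, 180].

### API

Orientations are given as a 3x3 rotation matrix whose columns are the frame's x, y, z axes.
In Python, from rig import readout, grab_frame, camera_info, env gives the robot as it stands.
- The arm moves only by the tool arm_command, never from a script. Its argument "motion" is a list of rows, each a list of 5 numbers: the closure, from 0 (fully open) to 1 (shut), then the shift along the world's x, y, z in mm, then the turn about the world's z in rad. In form: [[hand, dx, dy, dz, yaw], ...]. A call has 1 to 20 rows; each row is the pose to reach, as a shift and turn from the pose commanded when the call began; what a row does not reach only later rows make up. A row lasts 1/12 s, in which the tool goes at most 41.7 mm and 7.16 degrees, less where a joint would pass 70% of its speed; a pose out of reach is approached as far as the arm can. A call with a gripper value outside its range is refused whole. The fingers move at their own pace and stop on an object; "force" is the grip in N (left out, the last holds). Time passes only in rows, so rows that repeat a pose let the fingers close. It gives the time, the measured TCP pose, the force and the opening at its end, in the units of the state.
- readout.get_state(): the state, without advancing time (a new reading comes with each control period).
- grab_frame(name): name is "side" or "top"; returns (picture, depth): 480x640x3 uint8, red, green, blue; 480x640 float32, m along the optical axis (not along the pixel's ray), 0 where there is no reading.
- camera_info(name): a dict with "K" (3x3 intrinsics, pixels), "rvec" (rotation vector, rad) and "tvec" (3), from world to camera coordinates, as OpenCV has them. Camera axes: x right, y down, z forward; pixel columns grow to the right and rows downward; lengths in m; the calibration is good to about 2 mm. A picture is of the moment at which its call begins. camera_info takes no time and is no camera call.
- env.close_job(): hands the job in, once; it reports no verdict.
The state is a dict: "time_s": time; "joint_positions": joint angles; "joint_vel": joint speeds; "joint_torque": joint torques, N m; "position": TCP position; "eef_rot": TCP orientation; "force": force on the tool from outside, world axes, zero at the start; "torque": the same for the moment, N m; "grip_width": opening from 0.0 (shut) to 1.0 (fully open).
Only numpy, scipy, OpenCV 4.12 (cv2) and the standard library are available. Lean on these libraries where they do the work, as an engineer would, in place of code of your own. Each camera call takes 0.05 s, during which the arm holds its last target. There are 200 camera calls.

### The job

Hold the hidden bolt of the paper-roll holder for me while I tighten its nut: first lever the black cap on the near post loose with the screwdriver - there is a slot for it under the cap's front edge - and keep the gripper off the cap while it is still snapped in. Lay the screwdriver back on the table, lift the cap off and put it on the table as well, clear of the post. Then reach down into the open post, grip the bolt head firmly between the fingers without turning it, and finish there, still holding it; leave everything else on the table where it is.

Things in the scene. Friction and masses are not known exactly. Their poses are not given: they have to be found in the camera images.
- holder: Fixed paper-roll holder. Origin on the table under the middle of its near post; x from the post's front (robot's side) to its back, y to the far post (y = 460 mm), z up. Near post: open-topped grey steel box 110 (x) x 58 (y) mm, top edge 135 mm up, inside 98 x 50 mm. On its +y side a strap and nut stick out to y = 54 mm, 13 mm and more below the top edge. Paper roll behind: x 126-194, y 85-375 mm.
- pry_slot (a point): Middle of the mouth of the pry slot in the front of the near post, 132 mm above the table: the front wall ends 6 mm below the cap, leaving a slot 6 mm high, 50 mm wide; its middle 30 mm is free for 60 mm inward. The wall's edge, 3 mm below this point, is the fulcrum. Axes as the holder's: +x leads into the slot.
- cap_center (a point): Centre of the top plate (118 x 66 x 6 mm; axes as the holder's) of the loose black plastic cap, 70 g, that closes the near post and overhangs it 4 mm all round. Legs and a tongue, 16 mm high, hang below it; it stands on them on the table. Two spring catches hold the legs (5 to 15 N), nothing its back: pry 25 to 28 mm in, at the legs. Raised 4 mm there it springs ajar and lifts off by its sides.
- cap_front (a point): Point on the underside of the cap's plate between its two catch legs, 26 mm in front of its centre, so 29 mm behind the post's front face: 135 mm above the table while snapped in, about 6 mm higher when ajar.
- driver_grip (a point): Point on the axis of the loose flat screwdriver (165 mm, 90 g), near its balance; x runs to the blade. Square handle, 26 wide x 24 mm high, from 52 mm behind to 38 mm ahead of this point, which is 12 mm above the table as it lies. Then a 6 mm shaft for 40 mm and a level blade 35 long, 10 wide, 3 mm thick; the tip is 112.5 mm ahead.
- driver_tip (a point): Tip of the screwdriver's blade, on the axis of the tool.
- bolt_head (a point): Centre of the hidden hexagonal bolt head in the near post: 19 mm across flats, 8 mm thick, axis along the holder's y, midway in the 50 mm gap, 26 mm below the post's top edge (109 mm above the table). Its x axis is the normal of one pair of flats. An 18 mm round spacer joins it to the post's +y side; all else around it is free.
- bolt_flat (a point): Centre of the flat on the +x side of the bolt head; moves when the bolt turns.
- bolt (a joint): Turn of the bolt about the holder's y axis, rad: 0 when a pair of flats is upright (facing the holder's +x and -x), positive when the top leans to +x; starts within 0.16 of 0. It turns easily (0.03 N m), so close the fingers square on the flats.
- spanner: Bystander: steel spanner, 200 mm long, 8 mm high, lying flat.
- weight: Bystander: round steel pattern weight, 64 mm across, 42 mm high.
- shears: Bystander: fabric shears with black handles, 205 mm long, 12 mm high.
- cone: Bystander: blue cone of thread, 60 mm across, 108 mm high.
- pin_tin: Bystander: round pin tin, 68 mm across, 36 mm high.
- chalk: Bystander: flat piece of tailor's chalk, 50 x 45 x 8 mm.
Mind the look-alikes: they are no part of the job. Of the things that look like the part that bears driver_grip, take the one that is farthest to the robot's right at the start. What is shaped like the part that bears cap_center but orange is not meant.

How it is judged (in metres and radians):
On the way, in this order (a step that is already met when the one before it is completed fails the run):
1. the cap is levered out of its catches: it stands at least 4 mm up at its front legs (z of cap_front in the frame of holder above 0.139 m), for 0.1 s.
2. cap and screwdriver both lie on the table, clear of the post and let go (height (world z) of cap_center below 0.045 m and horizontal distance between cap_center and holder above 0.07 m and contact force between the fingers and cap below 0.2 N and linear speed of cap below 0.05 m/s and height (world z) of each of driver_grip, driver_tip below 0.03 m and contact force between the fingers and driver below 0.2 N), for 0.2 s.
At the end, for the whole second after the job is handed in: The fingers grip the bolt head with more than 15 N, the grasp point within 20 mm of the head's centre, the bolt still and within 20 degrees of its first angle; cap and screwdriver lie at rest on the table, the cap's centre at least 70 mm from the post's middle (contact force between the fingers and bolt above 15 N and distance between the grasp point and bolt_head below 0.02 m and distance of bolt_flat from where it was at the start of the episode below 0.0035 m and velocity of joint bolt between -0.2 and 0.2 rad/s and height (world z) of cap_center below 0.045 m and horizontal distance between cap_center and holder above 0.07 m and linear speed of each of cap, driver below 0.02 m/s and height (world z) of each of driver_grip, driver_tip below 0.03 m); the arm keeps its last pose, push and grip.
It fails at once if the cap was touched by the robot itself while still snapped in (z of cap_front in the frame of holder below 0.137 m and horizontal distance between cap_center and holder below 0.02 m and contact force between any of the arm, the fingers and cap above 0.5 N).
It fails at once if the bolt was turned by more than 20 degrees (distance of bolt_flat from where it was at the start of the episode above 0.0035 m).
It fails at once if something else on the table was disturbed (distance of any of spanner, weight, shears, cone, pin_tin, chalk from where it was at the start of the episode above 0.02 m).
It also fails if it takes over 69 s, if anything falls off the work surface, if the arm or the gripper's body presses on something with over 40 N, if the wrist force passes 120 N, or if a joint passes its speed limit or range.

## Working session

There is one attempt and no reset: what is moved stays moved. The work goes in short steps, Python scripts to look and compute and a tool call to move; the robot and the scene stay as the last step left them, time stands still between calls to the robot, and variables do not carry over. Pictures are saved under pics/ and viewed, about 8 in all and at most 12, crops included, and the job is handed in when it is done.

Besides the shell and the picture viewer there is one more tool, called after "Emit:" as name([rows], argument=value, ...), one row to a line, values as JSON. arm_command: Moves the arm, as the interface text tells. Its arguments: {"type":"object","properties":{"motion":{"type":"array","items":{"type":"array","items":{"type":"number"}}},"force":{"type":"number"}},"required":["motion"]}

```bash
mkdir -p pics; cat > h.py <<'E'
import numpy as np, cv2
from rig import readout, grab_frame, camera_info, env
def cam(n):
    c=camera_info(n); K=np.array(c["K"],float); R=cv2.Rodrigues(np.array(c["rvec"],float))[0]; t=np.array(c["tvec"],float).ravel()
    return K,R,t
def onplane(n,uv,z):
    K,R,t=cam(n); uv=np.atleast_2d(uv).astype(float)
    d=(np.linalg.inv(K)@np.c_[uv,np.ones(len(uv))].T).T@R; C=-R.T@t
    return C+d*((z-C[2])/d[:,2])[:,None]
def cloud(n,depth):
    K,R,t=cam(n); v,u=np.mgrid[:480,:640]
    p=np.stack([(u-K[0,2])/K[0,0]*depth,(v-K[1,2])/K[1,1]*depth,depth],-1)
    return (p-t)@R
def proj(n,P):
    K,R,t=cam(n); p=(np.atleast_2d(P)@R.T+t)@K.T; return p[:,:2]/p[:,2:]
def save(n,img,box=None,s=1):
    if box: u0,v0,u1,v1=box; img=img[v0:v1,u0:u1]
    cv2.imwrite(f"pics/{n}.png",cv2.resize(img[...,::-1],None,fx=s,fy=s,interpolation=cv2.INTER_CUBIC))
E
python3 - <<'E'
from h import *
for n in("top","side"):
    im,d=grab_frame(n); np.savez(f"{n}0.npz",im=im,d=d); save(n+"0",im)
    K,R,t=cam(n); print(n,K[0,0],(-R.T@t).round(3),R[2].round(3))
s=readout.get_state();print(s["time_s"],s["position"],np.round(s["eef_rot"],3),s["grip_width"],s["force"])
E
```

```text
top 599.1210511056262 [ 0.37  -0.073  1.547] [ 0.064  0.022 -0.998]
side 591.8811424763427 [0.11  0.89  0.782] [ 0.288 -0.775 -0.563]
0.1 [ 0.23507849 -0.49689382  0.23080001] [[ 0.904  0.428 -0.   ]
 [ 0.428 -0.904  0.001]
 [ 0.    -0.001 -1.   ]] 0.9980999419653773 [-0.26509784 -0.56134422 -0.56384394]
```

View pics/top0.png

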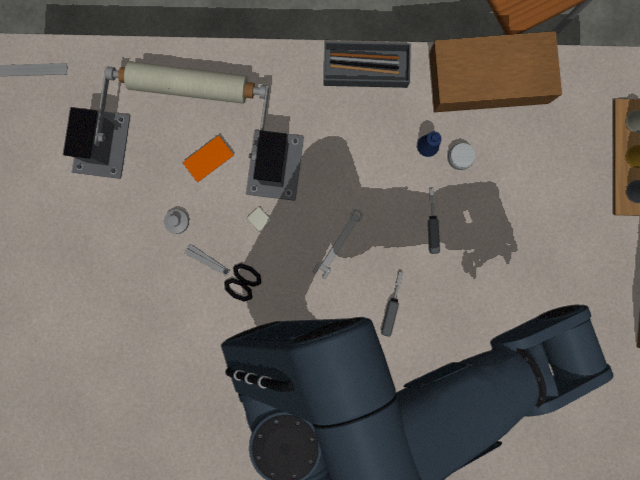

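View pics/side0.png

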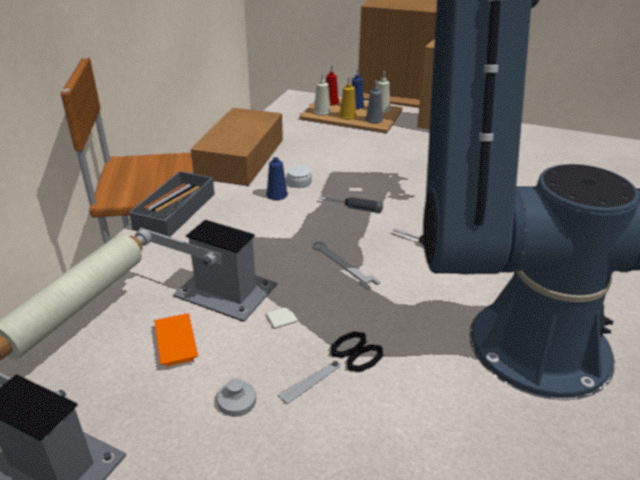

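```bash
python3 - <<'E'
from h import *
for n in("top","side"):
    f=np.load(n+"0.npz"); im,d=f["im"],f["d"]; P=cloud(n,d); z=P[...,2]
    hsv=cv2.cvtColor(im,cv2.COLOR_RGB2HSV)
    roi={"top":(245,120,305,200),"side":(180,215,262,260)}[n]
    m=np.zeros(z.shape,bool); m[roi[1]:roi[3],roi[0]:roi[2]]=1
    c=m&(hsv[...,2]<32)&(abs(z-.141)<.012)
    print(n,"cap npx",c.sum(),"z",np.median(z[c]))
    cs=max(cv2.findContours(c.astype(np.uint8),0,1)[0],key=cv2.contourArea)
    q=onplane(n,cs[:,0],.141)[:,:2]; r=cv2.minAreaRect((q*1000).astype(np.float32)); print(r, cv2.boxPoints(r).round())
    roi={"top":(415,180,455,262),"side":(310,180,390,220)}[n]
    m[:]=0; m[roi[1]:roi[3],roi[0]:roi[2]]=1
    c=m&(z>.005)&(z<.05)
    pts=P[c]; print("drv depth pts",c.sum(),pts.min(0),pts.max(0))
    hnd=m&(hsv[...,2]<75)&(z>.016)
    r=cv2.minAreaRect((onplane(n,np.argwhere(hnd)[:,::-1],.024)[:,:2]*1000).astype(np.float32));print("handle",hnd.sum(),r,cv2.boxPoints(r).round())
    print("table z",np.median(z[300:330,100:200]) if n=="top" else np.median(z[420:450,300:400]))
im=np.load("top0.npz")["im"]; a=cv2.resize(im[110:210,230:330],(500,500),interpolation=2); b=cv2.resize(im[170:270,380:480],(300,300),interpolation=2)
c=np.zeros((500,800,3),np.uint8); c[:,:500]=a; c[:300,500:]=b; save("crop0",c)
E
```

```text
top cap npx 1302 z 0.14207319645690542
((616.4342651367188, 68.9972915649414), (64.56049346923828, 116.35643005371094), 84.3180923461914) [[555.  43.]
 [671.  31.]
 [678.  95.]
 [562. 107.]]
drv depth pts 815 [ 0.37931831 -0.39785098  0.00500013] [ 0.5891783  -0.29521359  0.03779124]
handle 348 ((464.7869567871094, -339.9337463378906), (129.4936981201172, 27.079824447631836), 3.8954858779907227) [[ 399. -331.]
 [ 401. -358.]
 [ 530. -349.]
 [ 528. -322.]]
table z 0.000654562428382821
side cap npx 917 z 0.1424157902242047
((614.7193603515625, 74.74151611328125), (63.087158203125, 114.05702209472656), 84.18968200683594) [[555.  49.]
 [668.  38.]
 [675. 100.]
 [561. 112.]]
drv depth pts 632 [ 0.38101408 -0.49374066  0.00503733] [ 0.62135324 -0.24228307  0.03065349]
handle 227 ((446.3756103515625, -331.0271911621094), (91.44612121582031, 37.436126708984375), 4.7099385261535645) [[ 399. -316.]
 [ 402. -353.]
 [ 493. -346.]
 [ 490. -309.]]
table z 0.0014242234613740827
```

View pics/crop0.png

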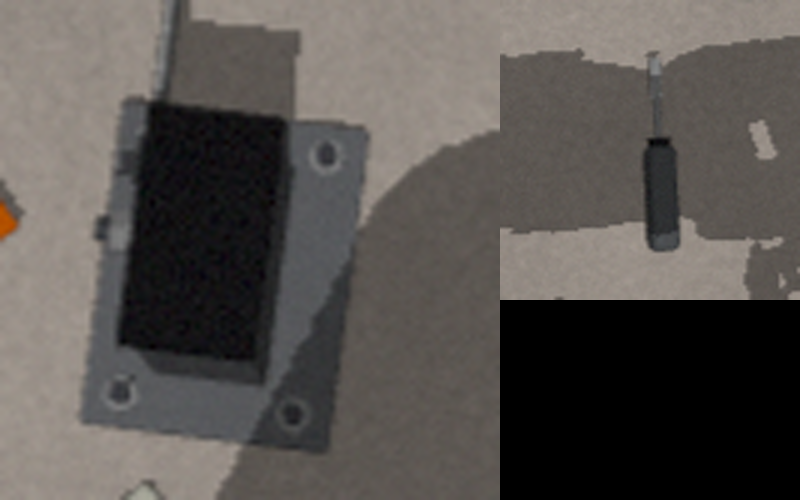

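Emit:
arm_command([
  [0,40,29,-10,-0.1],
  [0,75,55,-30,-0.2],
  [0,110,80,-50,-0.3],
  [0,145,106,-70,-0.373],
  [0,180,131,-100,-0.373],
  [0,217,158,-120,-0.373],
  [0,217,158,-140,-0.373],
  [0,217,158,-150,-0.373],
  [0,217,158,-185,-0.373],
  [0,217,158,-205,-0.373],
  [0,217,158,-220,-0.373],
  [0,217,158,-227,-0.373],
  [0,217,158,-227,-0.373],
  [0,217,158,-227,-0.373],
], force=40)

```text
time_s: 1.27
position: [0.4523, -0.3393, 0.0046]
eef_rot: [[0.998, 0.069, 0.0], [0.069, -0.998, -0.0], [0.0, 0.0, -1.0]]
force: [-0.2, -0.4, -0.4]
grip_width: 0.997
```

Emit:
arm_command([
  [1,0,0,0,0],
  [1,0,0,0,0],
  [1,0,0,0,0],
  [1,0,0,0,0],
  [1,0,0,0,0],
  [1,0,0,0,0],
  [1,0,0,0,0],
  [1,0,0,0,0],
])

```text
time_s: 1.93
position: [0.4525, -0.3394, 0.0049]
eef_rot: [[0.998, 0.069, 0.001], [0.069, -0.998, -0.001], [0.001, 0.001, -1.0]]
force: [-0.6, -0.2, 6.1]
grip_width: 0.293
```

Emit:
arm_command([
  [1,0,0,30,0],
  [1,0,0,65,0],
  [1,-5,20,100,0],
  [1,-10,55,120,-0.03],
  [1,-15,95,120,-0.06],
  [1,-20,135,120,-0.09],
  [1,-25,175,120,-0.12],
  [1,-30,215,120,-0.15],
  [1,-35,255,120,-0.17],
  [1,-40,295,120,-0.17],
  [1,-44,335,120,-0.17],
  [1,-44,370,120,-0.17],
  [1,-44,400,120,-0.17],
  [1,-44,420,120,-0.17],
  [1,-44,431,120,-0.17],
  [1,-44,431,120,-0.17],
  [1,-44,431,120,-0.17],
  [1,-44,431,120,-0.17],
])

```text
time_s: 3.43
position: [0.4081, 0.0913, 0.1242]
eef_rot: [[0.995, -0.101, -0.0], [-0.101, -0.995, -0.0], [-0.0, 0.0, -1.0]]
force: [0.5, -0.1, -1.8]
grip_width: 0.296
```

```bash
python3 - <<'E'
from h import *
s=readout.get_state();print(s["time_s"],s["position"],s["grip_width"],s["force"])
for n in("top","side"):
    im,d=grab_frame(n); np.savez(f"{n}1.npz",im=im,d=d)
    c=np.array([.54,.08,.132]); u,v=proj(n,c)[0].astype(int); print(n,u,v)
    w,h=65,50
    save(n+"1",im,(u-w,v-h,u+w,v+h),6)
E
```

```text
3.4333 [0.40805605 0.09127737 0.12419636] 0.2958429950489696 [ 0.47457654 -0.09049312 -1.78088695]
top 264 188
side 253 249
```

View pics/side1.png

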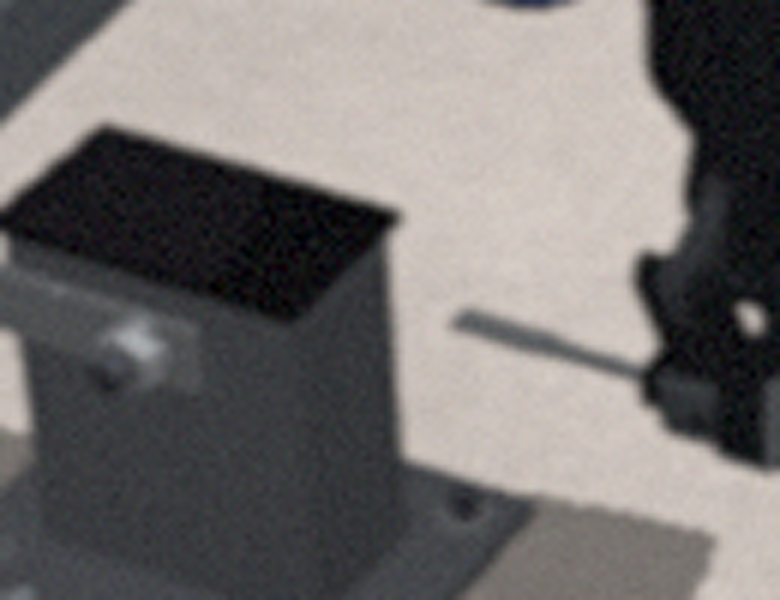

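View pics/top1.png

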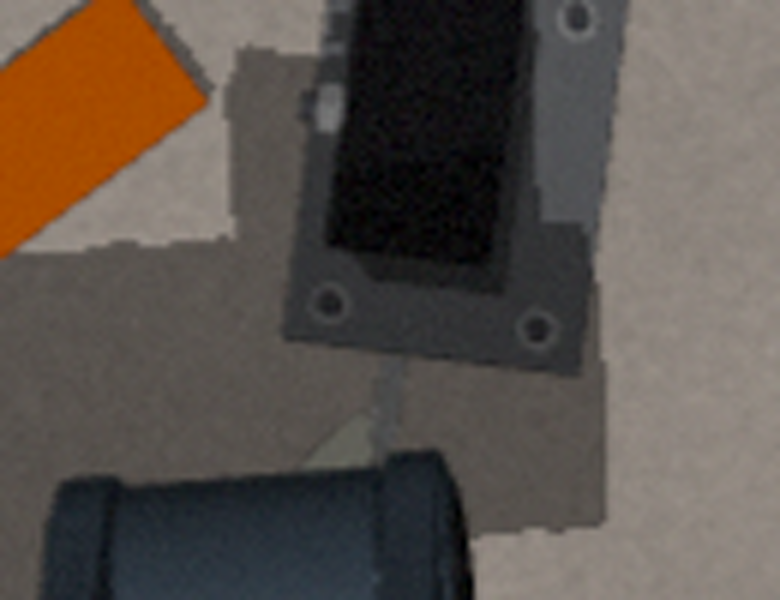

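```bash
python3 - <<'E'
from h import *
def tri(a,b):
    M=[K@np.c_[R,t] for K,R,t in (cam("top"),cam("side"))]
    X=cv2.triangulatePoints(M[0],M[1],np.array(a,float).reshape(2,1),np.array(b,float).reshape(2,1)); return (X[:3]/X[3]).ravel()
T=lambda u,v:(199+u/6,138+v/6); S=lambda u,v:(188+u/6,199+v/6)
tip=tri(T(390,358),S(455,320)); f=tri(T(408,255),S(345,268)); n=tri(T(328,246),S(290,322)); r=tri(T(488,264),S(400,213))
print("tip",tip,"edge mid",f,n,r)
print("tip expected",.408+.1125*.995,.0913-.1125*.1,.1313)
for n_,uv in (("top",T(390,358)),("side",S(455,320))): print(n_,"tip@.131",onplane(n_,uv,.131))
for n_,uv in (("top",T(408,255)),("side",S(345,268))): print(n_,"edge@.141",onplane(n_,uv,.141))
for nm in("top","side"):
    d=np.load(nm+"1.npz")["d"]; P=cloud(nm,d); m=(P[...,0]>.49)&(P[...,0]<.535)&(P[...,1]>.06)&(P[...,1]<.1)&(P[...,2]>.1)&(P[...,2]<.16)
    q=P[m]; print(nm,m.sum(),np.median(q,0) if m.any() else 0, q[:,0].max() if m.any() else 0)
E
```

```text
tip [0.51841331 0.08026842 0.13087236] edge mid [0.55917068 0.07405624 0.13627066] [0.56208878 0.10601107 0.13586395] [0.55579382 0.04193631 0.13799097]
tip expected 0.5199374999999999 0.08005000000000001 0.1313
top tip@.131 [[0.51786857 0.08004592 0.131     ]]
side tip@.131 [[0.51891674 0.08053422 0.131     ]]
top edge@.141 [[0.55781499 0.07326194 0.141     ]]
side edge@.141 [[0.55668107 0.0801655  0.141     ]]
top 55 [0.50466127 0.08153963 0.13408614] 0.519685602516626
side 63 [0.50411542 0.08373915 0.13413495] 0.5190974461838092
```

Emit:
arm_command([
  [1,15,-1.5,1,0],
  [1,28,-2.8,1,0],
  [1,36,-3.6,1,0],
  [1,40,-4,1,0],
  [1,44,-4.4,1,0],
  [1,48,-4.8,1,0],
  [1,48,-4.8,1,0],
  [1,48,-4.8,1,0],
])

```text
time_s: 4.2
position: [0.4559, 0.087, 0.1252]
eef_rot: [[0.995, -0.101, -0.0], [-0.101, -0.995, -0.0], [-0.0, 0.0, -1.0]]
force: [0.7, 0.5, -0.5]
grip_width: 0.296
```

Emit:
arm_command([
  [1,5,-0.5,0,0],
  [1,10,-1,0,0],
  [1,15,-1.5,0,0],
  [1,20.5,-2,0,0],
  [1,20.5,-2,0,0],
  [1,20.5,-2,0,0],
])

```text
time_s: 4.7
position: [0.4769, 0.085, 0.1252]
eef_rot: [[0.995, -0.101, -0.0], [-0.101, -0.995, 0.0], [-0.0, -0.0, -1.0]]
force: [-0.3, 0.3, -1.3]
grip_width: 0.294
```

```bash
python3 - <<'E'
from h import *
s=readout.get_state();print(s["time_s"],s["position"],s["grip_width"],s["force"])
im,d=grab_frame("side"); np.savez("side2.npz",im=im,d=d); save("side2",im,(180,200,310,300),6)
E
```

```text
4.7 [0.47687417 0.08500576 0.12517455] 0.29400815999643815 [-0.32461545  0.28006938 -1.2724408 ]
```

View pics/side2.png

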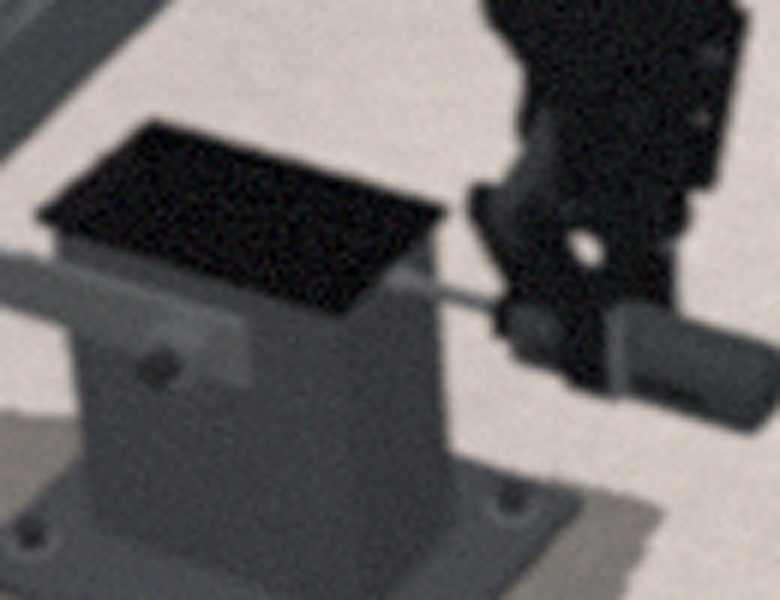

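Emit:
arm_command([
  [1,0,0,-2,0],
  [1,0,0,-4,0],
  [1,0,0,-6,0],
  [1,0,0,-8,0],
  [1,0.5,0,-10,0],
  [1,0.5,0,-12,0],
  [1,0.5,0,-12,0],
], force=30)

```text
time_s: 5.33
position: [0.4772, 0.085, 0.113]
eef_rot: [[0.995, -0.101, -0.0], [-0.101, -0.995, -0.0], [-0.0, 0.0, -1.0]]
force: [-1.5, 0.6, 2.4]
grip_width: 0.294
```

Emit:
arm_command([
  [1,0,0,-2,0],
  [1,0.5,0,-4,0],
  [1,0.5,0,-6,0],
  [1,1,0,-8,0],
  [1,1,0,-10,0],
  [1,1,0,-10,0],
])

```text
time_s: 5.83
position: [0.4778, 0.085, 0.1028]
eef_rot: [[0.995, -0.101, -0.001], [-0.101, -0.995, -0.0], [-0.001, 0.0, -1.0]]
force: [-3.5, 1.1, 3.6]
grip_width: 0.295
```

Emit:
arm_command([
  [1,0.5,0,-2,0],
  [1,1,0,-4,0],
  [1,1,0,-6,0],
  [1,1.5,0,-8,0],
  [1,1.5,0,-8,0],
  [1,1.5,0,-8,0],
])

```text
time_s: 6.33
position: [0.4796, 0.085, 0.0951]
eef_rot: [[0.995, -0.101, -0.0], [-0.101, -0.995, -0.0], [-0.0, 0.0, -1.0]]
force: [-3.3, 0.4, 2.5]
grip_width: 0.294
```

```bash
python3 - <<'E'
from h import *
im,d=grab_frame("side"); a=np.load("side2.npz")
save("side3",im,(180,200,310,300),6)
P=cloud("side",d); Q=cloud("side",a["d"])
ux=np.array([.995,-.1]);
for nm,X,i in(("before",Q,a["im"]),("now",P,im)):
    r=(X[...,:2]-np.array([.6155,.072])); x=r@ux; y=r@np.array([.1,.995]); dk=i.max(2)<40
    m=(abs(y)<22)&dk&(X[...,2]>.12)&(X[...,2]<.17)
    print(nm,[(lo,round(float(np.median(X[...,2][m&(x>lo/1e3)&(x<lo/1e3+.02)]))*1000,1)) for lo in(-55,-30,-10,10,30)])
E
```

```text
before [(-55, 142.0), (-30, 142.0), (-10, 142.0), (10, 142.0), (30, 142.1)]
now [(-55, 142.3), (-30, 142.3), (-10, 142.3), (10, 142.4), (30, 142.3)]
```

View pics/side3.png

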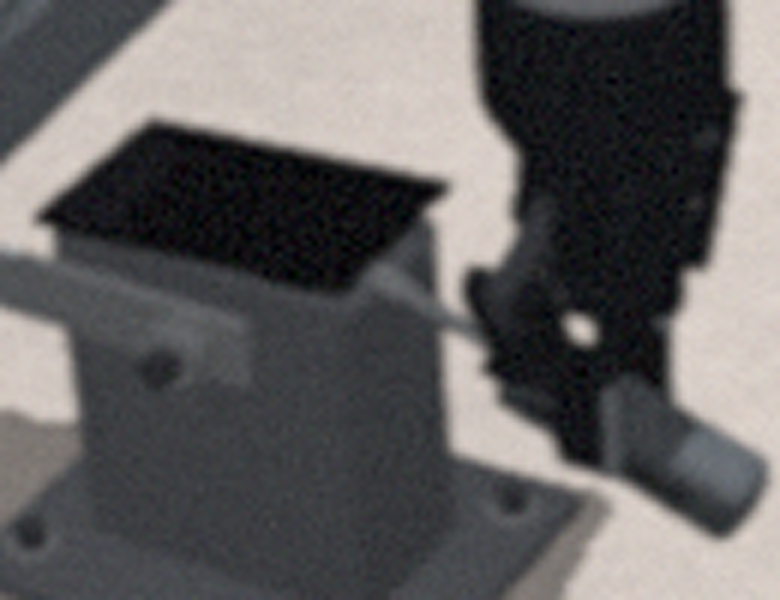

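Emit:
arm_command([
  [1,-6,0.6,-2,0],
  [1,-14,1.4,-5,0],
  [1,-24,2.4,-8.5,0],
  [1,-35,3.5,-12.5,0],
  [1,-46,4.6,-16.5,0],
  [1,-58,5.8,-21,0],
  [1,-66,6,-10,0],
  [1,-66,-10,10,0],
  [1,-64,-45,20,0.03],
  [1,-60,-85,20,0.06],
  [1,-56,-125,20,0.09],
  [1,-52,-165,20,0.12],
  [1,-48,-205,20,0.15],
  [1,-44,-245,20,0.17],
  [1,-40,-285,20,0.17],
  [1,-36,-325,20,0.17],
  [1,-32,-360,20,0.17],
  [1,-28,-395,10,0.17],
  [1,-28,-424,0,0.17],
  [1,-28,-424,-15,0.17],
])

```text
time_s: 8.05
position: [0.4517, -0.3436, 0.0803]
eef_rot: [[0.998, 0.066, 0.003], [0.066, -0.998, -0.003], [0.002, 0.003, -1.0]]
force: [0.3, -0.2, -1.6]
grip_width: 0.292
```

```bash
python3 - <<'E'
from h import *
im,d=grab_frame("side"); a=np.load("side2.npz")["im"]; np.savez("side4.npz",im=im,d=d)
top,dt=grab_frame("top"); np.savez("top4.npz",im=top,d=dt)
def crop(i): return cv2.resize(i[200:275,180:260],(400,375),interpolation=2)
c=np.zeros((600,800,3),np.uint8); c[:375,:400]=crop(im); c[:375,400:]=crop(np.load("top4.npz")["im"][110:210,200:330][:75,:80]) if 0 else cv2.resize(top[100:210,220:340],(400,367),interpolation=2)[:375] if 0 else 0
c[:367,400:]=cv2.resize(top[100:210,220:340],(400,367),interpolation=2)
c[380:600,:600]=cv2.resize(im[130:240,240:540],(600,220),interpolation=2)
save("v4",c)
E
```

```text
(no output)
```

View pics/v4.png

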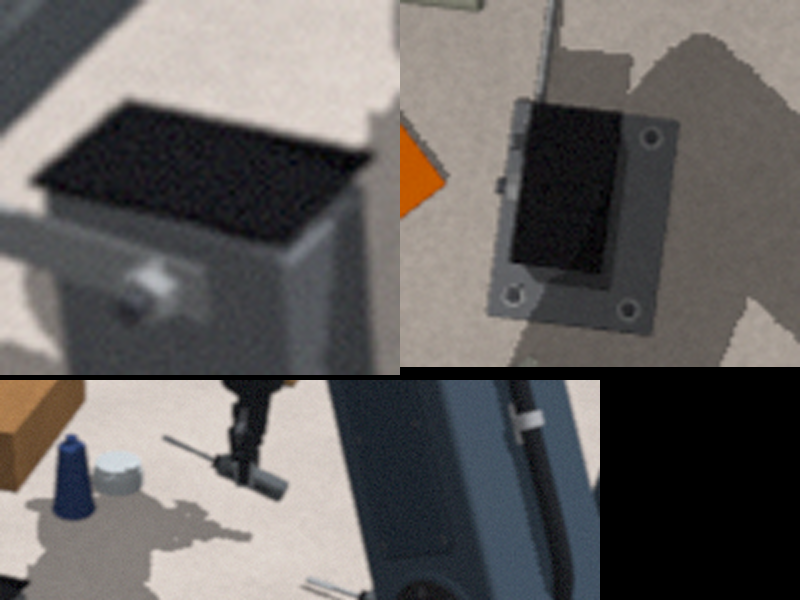

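Emit:
arm_command([
  [1,0,3,-25,0],
  [1,0,3,-45,0],
  [1,0,3,-55,0],
  [1,0,3,-59,0],
  [1,0,3,-63,0],
  [1,0,3,-67,0],
  [1,0,3,-71,0],
  [1,0,3,-74,0],
  [1,0,3,-75,0],
  [1,0,3,-75,0],
], force=20)

```text
time_s: 8.98
position: [0.4539, -0.3371, 0.0078]
eef_rot: [[0.998, 0.069, 0.005], [0.069, -0.998, -0.004], [0.004, 0.004, -1.0]]
force: [4.7, 0.0, 8.0]
grip_width: 0.289
```

```bash
python3 - <<'E'
from h import *
f=np.load("side4.npz"); im,d=f["im"],f["d"]; P=cloud("side",d)
for n,uv in(("front-left",(237,247)),("mid",(232,240)),("back-left",(189,236)),("right",(252,231))):
    print(n,P[uv[1]-1:uv[1]+2,uv[0]-1:uv[0]+2,:].reshape(-1,3).mean(0).round(4))
im,d=grab_frame("side"); P=cloud("side",d); hs=im.max(2)<110
m=(P[...,0]>.38)&(P[...,0]<.6)&(P[...,1]<-.28)&(P[...,1]>-.4)&(P[...,2]>.006)
for lo in np.arange(.38,.6,.02):
    k=m&(P[...,0]>lo)&(P[...,0]<lo+.02); 
    if k.sum()>3: print(round(lo,2),k.sum(),P[...,2][k].max().round(3),np.median(P[...,2][k]).round(3))
save("s5",im,(290,160,420,240),4)
E
```

```text
front-left [0.5722 0.0859 0.133 ]
mid [0.5801 0.0887 0.149 ]
back-left [0.6683 0.0976 0.1419]
right [0.5574 0.0496 0.1505]
0.4 427 0.296 0.232
0.42 827 0.296 0.197
0.44 842 0.273 0.136
0.46 367 0.241 0.164
0.48 316 0.357 0.234
0.5 226 0.333 0.279
0.52 68 0.306 0.26
0.54 22 0.031 0.028
0.56 11 0.032 0.028
```

Emit:
arm_command([
  [0.6,0,0,0,0],
  [0.3,0,0,0,0],
  [0,0,0,0,0],
  [0,0,0,0,0],
  [0,0,0,0,0],
  [0,0,0,10,0],
  [0,0,0,40,0],
  [0,0,0,80,0],
  [0,0,0,120,0],
  [0,0,0,160,0],
  [0,0,0,180,0],
])

```text
time_s: 9.95
position: [0.4526, -0.3368, 0.1909]
eef_rot: [[0.998, 0.069, 0.004], [0.069, -0.998, -0.004], [0.004, 0.004, -1.0]]
force: [-0.5, -0.0, 1.5]
grip_width: 1.003
```

```bash
python3 - <<'E'
from h import *
s=readout.get_state();print(s["time_s"],s["position"],s["grip_width"],s["force"])
im,d=grab_frame("side"); P=cloud("side",d)
m=(P[...,0]>.38)&(P[...,0]<.6)&(P[...,1]<-.28)&(P[...,1]>-.4)&(P[...,2]>.006)&(P[...,2]<.06)
for lo in np.arange(.38,.6,.02):
    k=m&(P[...,0]>lo)&(P[...,0]<lo+.02); 
    if k.sum()>3: print(round(lo,2),k.sum(),np.median(P[k],0).round(3),P[...,2][k].max().round(3))
t,dt=grab_frame("top"); P=cloud("top",dt); z=P[...,2]
np.savez("top6.npz",im=t,d=dt)
ux=np.array([.995,-.1]); r=P[...,:2]-np.array([.616,.0715]); x=r@ux; y=r@np.array([.1,.995])
m=(z>.134)&(z<.165)&(abs(x)<.08)&(abs(y)<.06)&(t.max(2)<45)
q=P[m]; rr=cv2.minAreaRect((q[:,:2]*1000).astype(np.float32)); print("cap",m.sum(),rr,cv2.boxPoints(rr).round())
for lo in(-.06,-.03,0,.03): k=m&(x>lo)&(x<lo+.03); print(lo,np.median(z[k]).round(4))
# free place check around (0.64,-0.16)
k=(abs(P[...,0]-.64)<.1)&(abs(P[...,1]+.16)<.09)&(z>.008); print("occupied px",k.sum(), P[k].min(0) if k.any() else "",P[k].max(0) if k.any() else "")
E
```

```text
9.95 [ 0.45259186 -0.33676854  0.190887  ] 1.0026114690239252 [-4.56695427e-01 -6.85576483e-04  1.50009153e+00]
0.4 83 [ 0.411 -0.33   0.021] 0.03
0.42 89 [ 0.43  -0.328  0.022] 0.031
0.44 89 [ 0.45  -0.326  0.022] 0.03
0.46 91 [ 0.47  -0.325  0.021] 0.03
0.48 70 [ 0.488 -0.325  0.02 ] 0.029
0.5 20 [ 0.511 -0.331  0.015] 0.019
0.52 21 [ 0.531 -0.329  0.016] 0.02
0.54 27 [ 0.551 -0.327  0.015] 0.019
0.56 11 [ 0.567 -0.329  0.014] 0.018
cap 1316 ((616.3756713867188, 69.50012969970703), (66.13481140136719, 116.74711608886719), 84.79020690917969) [[555.  42.]
 [672.  31.]
 [678.  97.]
 [561. 108.]]
-0.06 0.1499
-0.03 0.148
0 0.1457
0.03 0.143
occupied px 138 [ 0.54439369 -0.24848457  0.00801387] [ 0.73984769 -0.07002866  0.01431739]
```

Emit:
arm_command([
  [0,15,38,10,-0.03],
  [0,30,75,10,-0.06],
  [0,45,113,10,-0.1],
  [0,60,150,10,-0.13],
  [0,75,188,10,-0.17],
  [0,90,225,10,-0.17],
  [0,105,262,10,-0.17],
  [0,120,300,10,-0.17],
  [0,135,338,10,-0.17],
  [0,150,375,5,-0.17],
  [0,160,400,0,-0.17],
  [0,163.5,408,-10,-0.17],
  [0,163.5,408,-20,-0.17],
  [0,163.5,408,-35,-0.17],
  [0,163.5,408,-35,-0.17],
], force=25)

```text
time_s: 11.3
position: [0.613, 0.0707, 0.1467]
eef_rot: [[0.995, -0.102, -0.006], [-0.102, -0.995, -0.001], [-0.006, 0.001, -1.0]]
force: [0.2, -0.0, -1.1]
grip_width: 0.999
```

```bash
python3 - <<'E'
from h import *
s=readout.get_state();print(s["time_s"],s["position"],s["grip_width"],s["force"])
im,d=grab_frame("side"); save("s7",im,(170,140,300,240),6)
E
```

```text
11.3 [0.61301074 0.07072955 0.14669209] 0.9988064580358531 [ 0.21071962 -0.0430914  -1.11232745]
```

View pics/s7.png

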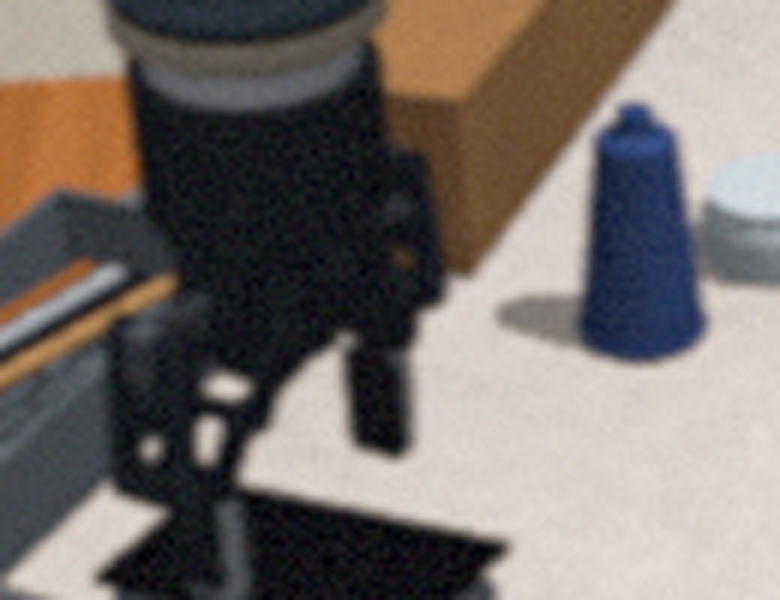

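Emit:
arm_command([
  [0,0,0,-6,0],
  [0,0,0,-12,0],
  [0,0,0,-18,0],
  [0,0,0,-20,0],
  [0,0,0,-20,0],
])

```text
time_s: 11.77
position: [0.6149, 0.0718, 0.1297]
eef_rot: [[0.995, -0.101, -0.001], [-0.101, -0.995, -0.0], [-0.001, 0.0, -1.0]]
force: [-0.1, -0.3, 0.1]
grip_width: 0.997
```

Emit:
arm_command([
  [1,0,0,0,0],
  [1,0,0,0,0],
  [1,0,0,0,0],
  [1,0,0,0,0],
  [1,0,0,0,0],
  [1,0,0,0,0],
])

```text
time_s: 12.27
position: [0.6155, 0.0717, 0.1309]
eef_rot: [[0.995, -0.101, 0.001], [-0.101, -0.995, -0.0], [0.001, 0.0, -1.0]]
force: [-0.8, -5.8, 4.8]
grip_width: 0.764
```

Emit:
arm_command([
  [1,0,0,3,0],
  [1,0,0,7,0],
  [1,0,0,12,0],
  [1,0,0,20,0],
  [1,0,0,32,0],
  [1,0,0,50,0],
  [1,0,0,70,0],
  [1,0,0,70,0],
])

```text
time_s: 12.93
position: [0.617, 0.0726, 0.2054]
eef_rot: [[0.995, -0.101, 0.007], [-0.101, -0.995, 0.001], [0.007, -0.002, -1.0]]
force: [0.2, 0.8, -0.1]
grip_width: 0.768
```

```bash
python3 - <<'E'
from h import *
s=readout.get_state();print(s["time_s"],s["position"],s["grip_width"],s["force"])
im,d=grab_frame("side"); save("s8",im,(140,100,300,300),3)
E
```

```text
12.9333 [0.61697599 0.07257322 0.20542065] 0.7675695097256652 [ 0.24295114  0.82336171 -0.10622214]
```

View pics/s8.png

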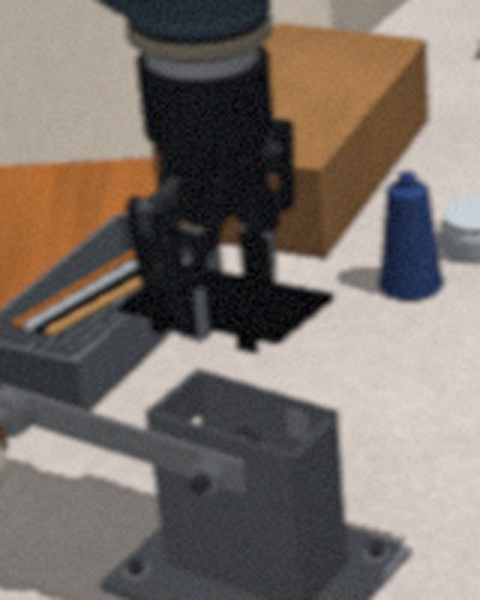

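Emit:
arm_command([
  [1,2,-35,0,0],
  [1,4,-75,0,0],
  [1,7,-115,0,0],
  [1,9,-150,0,0],
  [1,11,-185,-10,0],
  [1,13,-210,-30,0],
  [1,13,-222,-65,0],
  [1,13,-222,-100,0],
  [1,13,-222,-135,0],
  [1,13,-222,-160,0],
  [1,13,-222,-175,0],
  [1,13,-222,-184,0],
  [1,13,-222,-189,0],
  [1,13,-222,-192,0],
  [1,13,-222,-194,0],
  [1,13,-222,-194,0],
  [1,13,-222,-194,0],
])

```text
time_s: 14.4
position: [0.6293, -0.1501, 0.0083]
eef_rot: [[0.995, -0.101, 0.003], [-0.101, -0.995, -0.001], [0.003, 0.0, -1.0]]
force: [-1.7, 1.7, 3.8]
grip_width: 0.763
```

Emit:
arm_command([
  [0.1,0,0,0,0],
  [0,0,0,0,0],
  [0,0,0,0,0],
  [0,0,0,0,0],
  [0,0,0,10,0],
  [0,0,0,30,0],
  [0,0,0,65,0],
  [0,0,0,105,0],
  [0,0,0,145,0],
  [0,0,0,180,0],
  [0,0,0,200,0],
])

```text
time_s: 15.32
position: [0.6292, -0.1503, 0.2119]
eef_rot: [[0.995, -0.101, 0.005], [-0.101, -0.995, -0.002], [0.006, 0.001, -1.0]]
force: [-0.4, -0.5, 1.4]
grip_width: 0.998
```

```bash
python3 - <<'E'
from h import *
s=readout.get_state();print(s["time_s"],s["position"],s["joint_positions"],s["force"])
t,dt=grab_frame("top"); P=cloud("top",dt); z=P[...,2]; np.savez("top9.npz",im=t,d=dt)
ps=[cloud("top",dt)]
ux=np.array([.995,-.1]);uy=np.array([.1,.995]); c=np.array([.616,.0715]); r=P[...,:2]-c; x=r@ux; y=r@uy
m=(z>.128)&(z<.142)&(abs(x)<.08)&(abs(y)<.05); rr=cv2.minAreaRect((P[m][:,:2]*1000).astype(np.float32)); print("rim",m.sum(),rr)
m=(abs(x)<.045)&(abs(y)<.024)&(z>.095)&(z<.128); print("inside pts",m.sum()); 
for a in np.arange(-.045,.045,.005):
    k=m&(x>a)&(x<a+.005); 
    if k.sum(): print(round(a,3),k.sum(),np.median(z[k]).round(4),(y[k].min()*1e3).round(1),(y[k].max()*1e3).round(1))
s,d=grab_frame("side"); Q=cloud("side",d); zz=Q[...,2]; k=(abs(Q[...,0]-.63)<.08)&(abs(Q[...,1]+.15)<.06)&(s.max(2)<45)&(zz<.05); print("cap",k.sum(),np.median(Q[k],0),Q[k].min(0),Q[k].max(0))
save("t9",t,(235,115,305,185),8)
E
```

```text
15.3167 [ 0.62919668 -0.15025569  0.21186093] [-1.75526806e+01  3.11010155e+01  8.05269174e+01 -1.17750038e-03
  6.80421502e+01  7.82430050e+01] [-0.41112344 -0.50458027  1.36208999]
rim 297 ((618.9918823242188, 70.7418212890625), (61.135169982910156, 113.85315704345703), 84.30946350097656)
inside pts 150
-0.045 3 0.1091 23.3 23.7
-0.04 2 0.1164 22.8 23.1
-0.035 4 0.1155 21.1 23.9
-0.03 3 0.1168 22.0 23.6
-0.025 2 0.1241 22.5 23.5
-0.02 5 0.0998 22.2 23.3
-0.015 4 0.11 22.9 23.9
-0.01 27 0.114 -6.5 23.9
-0.005 28 0.1181 -6.2 22.7
-0.0 28 0.1189 -6.1 23.6
0.005 23 0.1171 -5.2 23.5
0.01 4 0.1132 8.4 23.7
0.015 2 0.1162 23.3 23.5
0.02 2 0.1205 23.2 23.7
0.025 3 0.1127 22.9 23.7
0.03 3 0.1169 22.8 23.9
0.035 2 0.1181 23.2 23.5
0.04 5 0.1191 23.2 23.8
cap 706 [ 0.62588834 -0.14171712  0.02375567] [ 0.56925271 -0.17768479  0.00428578] [ 0.68397441 -0.10806867  0.02949558]
```

View pics/t9.png

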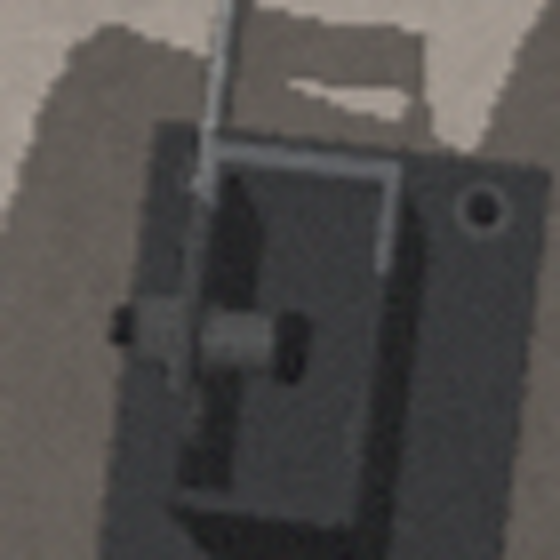

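Emit:
arm_command([
  [0.47,0,0,0,0.12],
  [0.47,0,15,0,0.24],
  [0.47,-2,30,0,0.36],
  [0.47,-3,50,0,0.48],
  [0.47,-4,70,0,0.6],
  [0.47,-6,90,0,0.72],
  [0.47,-7,110,0,0.84],
  [0.47,-8,130,0,0.96],
  [0.47,-9,150,0,1.08],
  [0.47,-11,170,0,1.2],
  [0.47,-12,190,0,1.32],
  [0.47,-13,205,0,1.44],
  [0.47,-14,216,-20,1.56],
  [0.47,-14,216,-40,1.571],
  [0.47,-14,216,-60,1.571],
  [0.47,-14,216,-66,1.571],
  [0.47,-14,216,-66,1.571],
  [0.47,-14,216,-66,1.571],
], force=20)

```text
time_s: 16.92
position: [0.6143, 0.0659, 0.1407]
eef_rot: [[0.101, 0.995, -0.0], [0.995, -0.101, -0.0], [-0.0, -0.0, -1.0]]
force: [0.3, 0.1, -0.2]
grip_width: 0.527
```

Emit:
arm_command([
  [0.47,1,-0.5,-5,0],
  [0.47,1,-0.5,-10,0],
  [0.47,1,-0.5,-15,0],
  [0.47,1,-0.5,-20,0],
  [0.47,1,-0.5,-25,0],
  [0.47,1,-0.5,-30,0],
  [0.47,1,-0.5,-35,0],
  [0.47,1,-0.5,-40,0],
  [0.47,1,-0.5,-45,0],
  [0.47,1,-0.5,-49,0],
  [0.47,1,-0.5,-49,0],
  [0.47,1,-0.5,-49,0],
])

```text
time_s: 17.92
position: [0.6151, 0.0655, 0.0911]
eef_rot: [[0.101, 0.995, -0.0], [0.995, -0.101, 0.0], [-0.0, -0.0, -1.0]]
force: [0.5, 0.1, 0.5]
grip_width: 0.527
```

Emit:
arm_command([
  [0.6,0,0,0,0],
  [0.7,0,0,0,0],
  [0.72,0,0,0,0],
  [0.74,0,0,0,0],
  [0.75,0,0,0,0],
  [0.75,0,0,0,0],
  [0.75,0,0,0,0],
])

```text
time_s: 18.5
position: [0.6152, 0.0655, 0.0913]
eef_rot: [[0.101, 0.995, 0.0], [0.995, -0.101, 0.0], [0.0, 0.0, -1.0]]
force: [0.5, -0.1, -1.0]
grip_width: 0.251
```

Emit:
arm_command([
  [0.76,0,0,0,0],
  [0.77,0,0,0,0],
  [0.78,0,0,0,0],
  [0.79,0,0,0,0],
  [0.8,0,0,0,0],
  [0.82,0,0,0,0],
  [0.85,0,0,0,0],
  [0.9,0,0,0,0],
  [1,0,0,0,0],
  [1,0,0,0,0],
  [1,0,0,0,0],
  [1,0,0,0,0],
])

```text
time_s: 19.5
position: [0.6156, 0.0655, 0.0915]
eef_rot: [[0.101, 0.995, 0.001], [0.995, -0.101, -0.0], [0.0, 0.001, -1.0]]
force: [5.7, -0.6, -0.3]
grip_width: 0.217
```

Emit:
arm_command([
  [1,0.3,0,0,0],
  [1,0.6,0,0,0],
  [1,0.6,0,0,0],
  [1,0.6,0,0,0],
  [1,0.6,0,0,0],
  [1,0.6,0,0,0],
], force=45)

```text
time_s: 20.0
position: [0.6157, 0.0655, 0.0915]
eef_rot: [[0.101, 0.995, -0.0], [0.995, -0.101, -0.0], [-0.0, -0.0, -1.0]]
force: [-0.3, -0.8, 5.4]
grip_width: 0.207
```

```bash
python3 - <<'E'
from h import *
s=readout.get_state();print(s["time_s"],s["position"],s["grip_width"],s["force"])
im,d=grab_frame("side"); t,dt=grab_frame("top")
Q=cloud("side",d); zz=Q[...,2]; k=(abs(Q[...,0]-.63)<.08)&(abs(Q[...,1]+.15)<.06)&(im.max(2)<45)&(zz<.05); print("cap",k.sum(),np.median(Q[k],0).round(3))
k=(abs(Q[...,0]-.5)<.12)&(abs(Q[...,1]+.335)<.04)&(zz>.006)&(zz<.06); print("drv",k.sum(),Q[k].min(0).round(3),Q[k].max(0).round(3))
c=np.zeros((600,800,3),np.uint8); c[:480,:640]=im; c[300:,400:]=cv2.resize(t[70:340,150:480],(400,300)); save("fin",c)
E
```

```text
20.0 [0.61566175 0.06549239 0.09147885] 0.20715868578564997 [-0.31762391 -0.81220548  5.42208658]
cap 623 [ 0.62  -0.142  0.024]
drv 486 [ 0.383 -0.374  0.006] [ 0.569 -0.301  0.03 ]
```

View pics/fin.png

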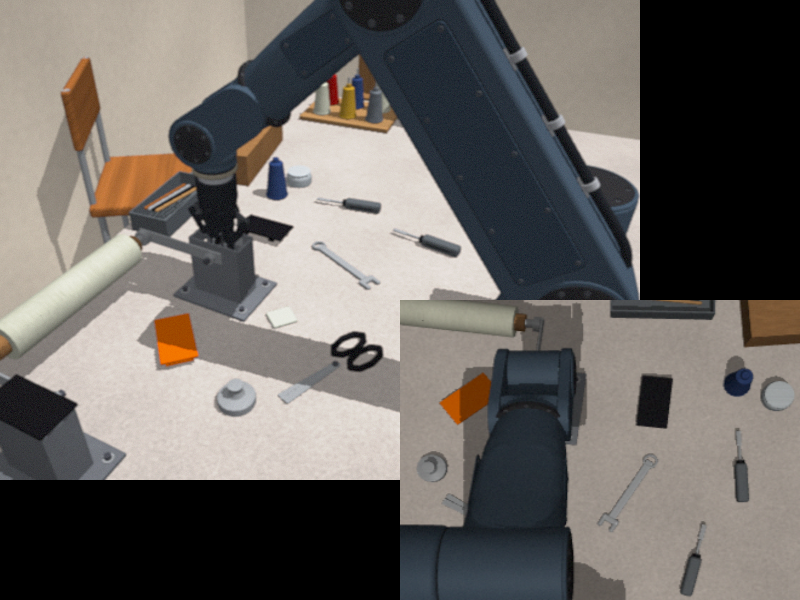

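```bash
python3 -c "
from rig import env,readout
s=readout.get_state();print(s['time_s'],s['position'],s['grip_width'],s['force'],max(map(abs,s['joint_vel'])))
print(env.close_job())"
```

```text
20.1 [0.61567346 0.06552446 0.09149252] 0.2065491771691769 [-0.17723243 -0.27396653  5.63636764] 0.10044772570672704
the job is handed in; nothing more can be done
None
```

The job is handed in at about 20 s, with the arm still holding the bolt head in the open post at 45 N. No verdict was reported.

**What I did:** I levered the cap ajar with the right-hand screwdriver. Then I laid the screwdriver back where it came from and set the cap on the table, about 0.2 m to the robot's right of the post. Finally I closed the fingers along the holder's x on the bolt head.

**Last checks:**
- **Bolt:** The opening is about 18.7 mm after correcting for about 1 mm of bias, close to the 19 mm across flats. The side force on the arm is almost zero, and the arm is practically still. The grasp point is about 5 mm from my estimate of the head's centre.
- **Cap and screwdriver:** Both lie flat on the table, and the other things look unmoved in the final picture.

**What disagreed or went unchecked:**
- **Cap depth check:** One side-camera depth check wrongly showed the cap not raised during prying. The pictures and later depth readings showed its front about 8 mm up.
- **Camera disagreement:** The two cameras differed by up to 5 mm on the cap's y position. The cap and bolt grips went through without a re-measurement.
- **Bolt turn:** I could not measure the bolt's turn directly. As the fingers closed, the opening dropped by about 0.9 mm, so the bolt may have turned a few degrees as the pads squared up on its flats.

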